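# Set the large collet holder in the barred chuck and restock the holder carousel

## Robot

A 6-joint arm with a two-finger parallel gripper is mounted at the origin on a cart in front of the work surface, level with it; the furniture and walls round the work are solid. World frame = base frame: x ahead of the robot, y to its left, z up, the work surface at z = 0. Lengths are in m, angles in rad, forces in N, time in s.
With the tool pointing down it reaches from about 0.325 to 0.775 m from the base axis. Payload 5.5 kg.
Tool frame: the origin (TCP) lies at the very end of the fingers, on their centre line; the grasp point (between the pads) lies 19 mm behind it (manip.grasp_offset is the distance from the TCP to the grasp point, in m); z points along the fingers, y is the direction in which the jaws open and shut (so a half turn about z gives the same grasp; the last joint's range is limited). The gripper opens to 85 mm and grips with 20 to 120 N. Pads are 22 mm wide; open, the fingers measure 114 mm over their backs; the gripper's body (76 mm by 85 mm) begins 54 mm behind the grasp point. The pads swing forward as they close: fully open they stand 13 mm farther back than shut.
Start: joints at [-1.366, 0.091, 1.231, -0, 1.82, -0.057], TCP at [0.155, -0.58, 0.231] pointing down, gripper open.
Joint ranges: [-2.87, 2.87], [-0.86, 2.18], [0.17, 2.46], [-1.51, 4.65], [0.06, 2.69], [-2.65, 2.65]. Speed limits (rad/s): [2.57, 2.57, 3.01, 3.14, 3.14, 3.14].

## Interface

Orientations are given as a rotation vector (axis times angle).
In Python, from station import manip gives the robot as it stands.
- The arm moves only by the tool drive_tool, never from a script. Its argument "motion" is a list that holds one entry, the list of rows, each a list of 6 numbers: the shift along the tool's x, y, z in m, then the turn, a rotation vector about the tool's x, y, z in degrees. A call has 1 to 20 rows; each row is the pose to reach, as a shift and turn from the pose commanded when the call began, along the tool's axes at that moment; what a row does not reach only later rows make up. A row lasts 1/12 s, in which the tool goes at most 41.7 mm and 7.16 degrees, less where a joint would pass 70% of its speed; a pose out of reach is approached as far as the arm can. A call with a gripper value outside its range is refused whole. "grip" is the finger opening in m, from 0 to 0.0854, set as the call begins (left out, the last holds). The fingers move at their own pace and stop on an object; "force" is the grip in N (left out, the last holds). Time passes only in rows, so rows that repeat a pose let the fingers close. It gives the time, the measured TCP pose, the force and the opening at its end, in the units of the state.
- manip.get_obs(): the state, without advancing time (a new reading comes with each control period).
- manip.grab_frame(name): name is "scene" or "side" or "wrist"; returns a dict with "pixels" (384x512x3 uint8, red, green, blue), "fx", "fy", "cx", "cy" (pixels), "origin" and "attitude" of the camera in the world; the wrist camera has in their place "mount" (4x4, takes a point from camera to tool coordinates, whose origin is the TCP and whose axes are the flange's). Camera axes: x right, y up, looking along -z (the intrinsics and any distortion apply to the point x, -y, -z); pixel columns grow to the right and rows downward; lengths in m; the calibration is good to about 2 mm. A picture is of the moment at which its call begins: read the wrist's pose just before it. There is no depth.
- manip.close_job(): hands the job in, once; it reports no verdict.
The state is a dict: "clock": time; "joint_pos": joint angles; "dq": joint speeds; "joint_torque": joint torques, N m; "tool_pos": TCP position; "tcp_rot": TCP orientation; "contact_force": force on the tool from outside, world axes, zero at the start; "torque": the same for the moment, N m; "gripper_width": finger opening in m.
Only numpy, scipy, OpenCV 4.12 (cv2) and the standard library are available. Lean on these libraries where they do the work, as an engineer would, in place of code of your own. Each camera call takes 0.05 s, during which the arm holds its last target. There are 200 camera calls.

## Task

Turn the carousel until the bay with the large collet holder is at the pointer, then lift that holder out, stand it in the middle of the three-jaw chuck and turn the chuck's barred sleeve clockwise until the jaws hold it snugly. Stand every small holder left on the wooden top of the tool chest upright in a carousel bay, one to a bay, leaving the small one already there on the carousel. Once the large holder is out of the carousel, park the carousel with its ball-knobbed spoke in line with the pointer; leave the wrench and the punch alone.

Things in the scene. Friction and masses are not known exactly. Their poses are not given: they have to be found in the camera images.
- big_mid (a point): the large collet holder, steel, upright, 85 mm tall: heavy foot disc 46 mm diameter and 22 mm high, above it a plain round body 34 mm in diameter to the top; this point is at its centre, 42.5 mm above its underside; z is its axis. 0.35 kg. Starts in a bay of the carousel
- resident_mid (a point): a small collet holder, steel, upright, 68 mm tall: heavy foot disc 40 mm diameter and 20 mm high, above it a plain round body 24 mm in diameter to the top; this point is at its centre, 34 mm above its underside; z is its axis. 0.18 kg. Starts in a bay of the carousel and stays on it
- small0_mid (a point): a small collet holder, steel, upright, 68 mm tall: heavy foot disc 40 mm diameter and 20 mm high, above it a plain round body 24 mm in diameter to the top; this point is at its centre, 34 mm above its underside; z is its axis. 0.18 kg. Starts standing on the wooden top, or is absent
- small1_mid (a point): a small collet holder, steel, upright, 68 mm tall: heavy foot disc 40 mm diameter and 20 mm high, above it a plain round body 24 mm in diameter to the top; this point is at its centre, 34 mm above its underside; z is its axis. 0.18 kg. Starts standing on the wooden top, or is absent
- small2_mid (a point): a small collet holder, steel, upright, 68 mm tall: heavy foot disc 40 mm diameter and 20 mm high, above it a plain round body 24 mm in diameter to the top; this point is at its centre, 34 mm above its underside; z is its axis. 0.18 kg. Starts standing on the wooden top, or is absent
- big: the large collet holder's body (origin at the centre of its underside)
- resident: the body of the small holder of resident_mid (origin at the centre of its underside)
- small0: the body of the small holder of small0_mid (origin at the centre of its underside)
- small1: the body of the small holder of small1_mid (origin at the centre of its underside)
- small2: the body of the small holder of small2_mid (origin at the centre of its underside)
- hub (a point): centre of the carousel disc's top face, on its vertical axis, 26 mm above the wooden top. Disc 150 mm diameter with a rim lip 8 mm high, 3 mm thick, and a hub pin 26 mm diameter, 20 mm high. Four open bays lie between four spokes; bay middles are 45 degrees from the spokes; a holder stands best 46 mm from the axis on a bay's middle
- ball_knob (a point): centre of the black ball (24 mm) on the end of one spoke, 120 mm from the axis, 32 mm above the wooden top; turns with the disc. The four round spokes, 90 degrees apart, lie on the disc and stick out past its rim with clear space below: 12 mm thick, axis 32 mm above the wooden top, ends 118 mm from the disc's axis
- carousel_base: the carousel's fixed base, standing like all else here on the tool chest's wooden top, a flat board whose upper face is at z = 0.060 m; origin on the carousel's axis at wooden-top level; its -x axis runs from the axis to the pointer
- pointer_tip (a point): the inner corner of the fixed pointer, a white diamond on an arm of the base, 10 mm high, 131 mm from the carousel's axis, just outside the spoke ends and lower than they are
- chuck: fixed chuck, origin on its vertical axis at wooden-top level. Foot 110 mm square, 6 mm high; body 88 mm diameter; flat face 31 mm above the wooden top. Three jaws 120 degrees apart (one on its +x axis) stand 20 mm above the face; inner faces 32 mm from the axis when open; they close together, 13.3 mm per radian of sleeve turn, centring the holder
- sleeve (a joint): turn of the chuck's sleeve, rad: 0 = jaws open (as at the start), grows clockwise from above (closing), stop at 1.1; about 0.68 when the jaws touch the large holder's foot, then it stalls: push on until some 8 N act on a bar 75 mm from the axis; drag 0.2 Nm, stays where left
- bar_end (a point): on the axis of one sleeve bar near its end, 86 mm from the chuck's axis, 18 mm above the wooden top; turns with the sleeve. The sleeve (100 mm diameter, its top 25 mm above the wooden top) has four round bars 90 degrees apart, 12 mm thick, axis 18 mm above the wooden top, ends 92 mm from the chuck's axis
- jaw0: one of the chuck's three jaws (the frame's origin is on the chuck's axis when open, at wooden-top level; +x points outwards along the jaw)
- jaw1: one of the chuck's three jaws (the frame's origin is on the chuck's axis when open, at wooden-top level; +x points outwards along the jaw)
- jaw2: one of the chuck's three jaws (the frame's origin is on the chuck's axis when open, at wooden-top level; +x points outwards along the jaw)
- combi_wrench: a combination wrench lying on the wooden top, 150 mm long, a bystander
- drift_punch: a drift punch lying on the wooden top, 150 mm long, a bystander
- disc (a joint): turn of the carousel's disc from where it started, rad, counterclockwise from above; no stops; drag about 0.1 Nm, stays where it is left

How it is judged:
By the outcome, as a careful person would: the job done as asked, in the order asked, and still so for the second after the job is handed in, with the robot touching nothing.
Of small0, small1, small2 only 1 to 3 are there at a start; the rules pass over those that are not, and their reading is None.
At some moment in a run one of small0, small1, small2 may be knocked a few centimetres aside while the robot is not near it.
Once in a run the grip may slacken for a moment while it holds something.
It also fails if it takes over 210 s, if anything falls off the work surface, if the arm or the gripper's body presses on something with over 40 N, if the wrist force passes 120 N, or if a joint passes its speed limit or range.

## Working session

There is one attempt and no reset: what is moved stays moved. The work goes in short steps, Python scripts to look and compute and a tool call to move; the robot and the scene stay as the last step left them, time stands still between calls to the robot, and variables do not carry over. Pictures are saved under pics/ and viewed, on a budget of 14 in all, crops included, one or two more only if the job needs it, and the job is handed in when it is done.

Besides the shell and the picture viewer there is one more tool, called after "Request:" as name(argument=value, ...), one argument or row to a line, values as JSON. drive_tool: Moves the arm, as the interface text tells. Its arguments: {"type":"object","properties":{"motion":{"type":"array","items":{"type":"array","items":{"type":"array","items":{"type":"number"}}}},"grip":{"type":"number"},"force":{"type":"number"}},"required":["motion"]}

```bash
mkdir -p pics; ls
python3 - <<'E'
from station import manip
import cv2,numpy as np
o=manip.get_obs();print(o)
for n in("scene","side","wrist"):
    f=manip.grab_frame(n);cv2.imwrite(f"pics/{n}0.png",f["pixels"][:,:,::-1])
    print(n,{k:v for k,v in f.items() if k!="pixels"})
a=cv2.imread("pics/scene0.png");b=cv2.imread("pics/side0.png")
E
```

```text
pics
{'clock': 0.0, 'joint_pos': array([-1.36567304e+00,  9.18504296e-02,  1.23189149e+00, -3.23658658e-05,
        1.81979060e+00, -5.66970639e-02]), 'dq': array([-0.00178566, -0.00055385,  0.000235  ,  0.00129144, -0.00021309,
       -0.00055016]), 'joint_torque': array([ 1.62409840e-03, -4.58737385e+01, -4.18018448e+01,  4.65304697e-05,
        1.17857198e-02, -5.08276472e-06]), 'tool_pos': array([ 0.15523557, -0.57927794,  0.23015274]), 'tcp_rot': array([-3.11279754e+00, -4.09828176e-01,  2.74909535e-04]), 'contact_force': array([-0.06066377, -0.14862847,  0.24909501]), 'torque': array([ 0.00328604, -0.01793568,  0.01486633]), 'gripper_width': 0.08618373565316942}
scene {'fx': 396.9022201416981, 'fy': 396.9022201416981, 'cx': 250.9782271495047, 'cy': 191.12196648577597, 'origin': array([0.02765929, 0.64780898, 0.70611989]), 'attitude': array([ 0.36613083, -1.22297859, -2.2922475 ])}
side {'fx': 455.18086682070043, 'fy': 455.18086682070043, 'cx': 253.25931282431694, 'cy': 192.4025801182304, 'origin': array([0.51187189, 0.87485498, 0.76479036]), 'attitude': array([ 0.02958255, -1.46811219, -2.75574293])}
wrist {'fx': 297.7148222526251, 'fy': 297.7148222526251, 'cx': 258.4976200138116, 'cy': 191.24226553617584, 'mount': array([[ 7.45319421e-04,  9.48183097e-01,  3.17723559e-01,
         8.14834986e-02],
       [ 9.99999600e-01, -5.49398127e-04, -7.06240060e-04,
        -9.54605001e-04],
       [-4.95088159e-04,  3.17723958e-01, -9.48183127e-01,
        -1.42408175e-01],
       [ 0.00000000e+00,  0.00000000e+00,  0.00000000e+00,
         1.00000000e+00]])}
```

View pics/scene0.png

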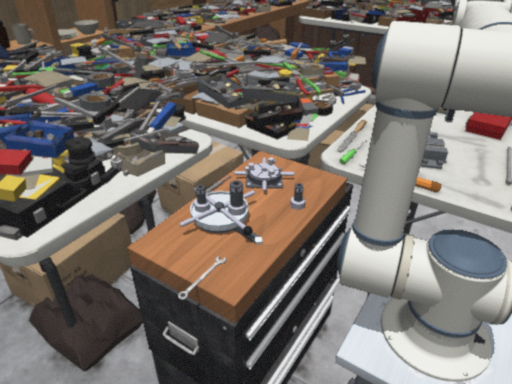

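View pics/side0.png

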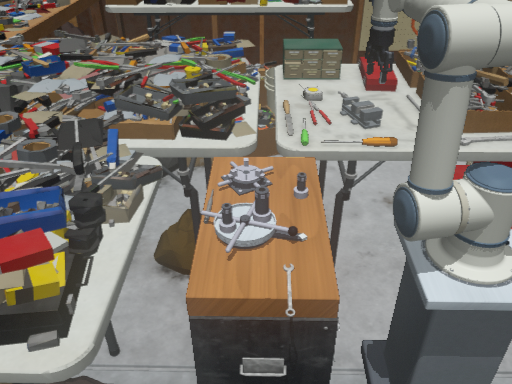

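Scene: the carousel hub is near (221,208), the ball at (247,231), the pointer at (258,239), the big holder at (236,195), the resident at (200,195), one small at (298,196) and the chuck at (265,172). Next I'll write the helpers and view enlarged crops.

```bash
cat > h.py <<'E'
import numpy as np,cv2
from scipy.spatial.transform import Rotation as R
from station import manip
def cam(n):
    o=manip.get_obs();f=manip.grab_frame(n)
    if n=="wrist":
        T=np.eye(4);T[:3,:3]=R.from_rotvec(o["tcp_rot"]).as_matrix();T[:3,3]=o["tool_pos"]
        f["T"]=T@f["mount"]
    else:
        T=np.eye(4);T[:3,:3]=R.from_rotvec(f["attitude"]).as_matrix();T[:3,3]=f["origin"];f["T"]=T
    return f
def px2w(f,u,v,z):
    d=f["T"][:3,:3]@np.array([(u-f["cx"])/f["fx"],-(v-f["cy"])/f["fy"],-1]);o=f["T"][:3,3]
    return o+d*(z-o[2])/d[2]
def w2px(f,p):
    q=np.linalg.inv(f["T"])@np.append(p,1);return np.array([f["cx"]-f["fx"]*q[0]/q[2],f["cy"]+f["fy"]*q[1]/q[2]])
def crop(f,u0,v0,w,h,s,name):
    im=f["pixels"][v0:v0+h,u0:u0+w,::-1];im=cv2.resize(im,None,fx=s,fy=s,interpolation=cv2.INTER_CUBIC)
    cv2.imwrite(name,im);return im
def tool(p):
    "world point (or list) in current tool axes relative to TCP, mm"
    o=manip.get_obs();return 1000*R.from_rotvec(o["tcp_rot"]).inv().apply(np.array(p)-o["tool_pos"])
E
python3 - <<'E'
from h import *
a=crop(cam("scene"),160,145,190,145,4,"pics/a.png")
b=crop(cam("side"),190,150,150,110,4,"pics/b.png")
f=cam("scene")
print(px2w(f,221,208,.09),px2w(f,265,172,.09),px2w(f,298,203,.06))
E
```

```text
[ 0.55562805 -0.00713527  0.09      ] [ 0.55646707 -0.2259497   0.09      ] [ 0.41688187 -0.17780621  0.06      ]
```

View pics/a.png

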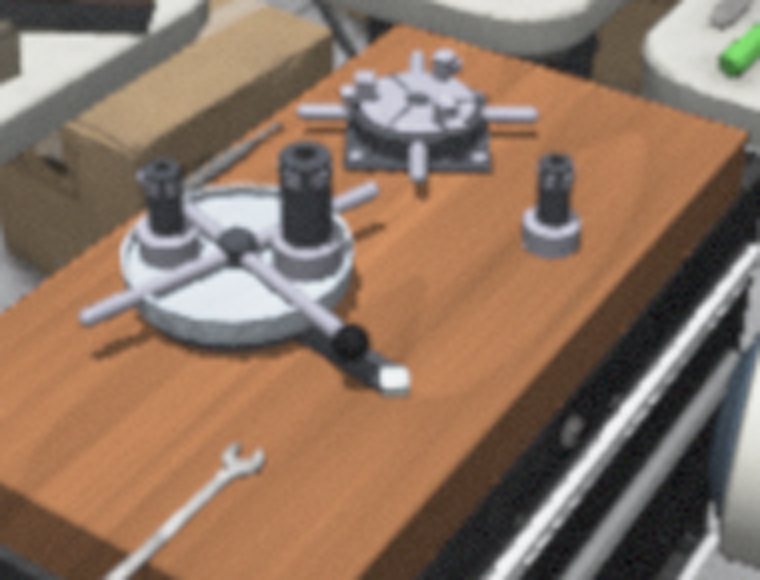

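View pics/b.png

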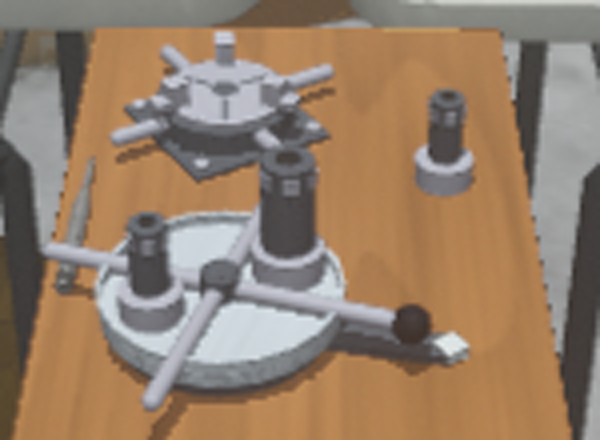

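Run:
```python
from h import *
s=cam("scene");d=cam("side")
def S(u,v,z):return px2w(s,160+u/4-.4,145+v/4-.4,z)
def D(u,v,z):return px2w(d,190+u/4-.4,150+v/4-.4,z)
for n,a,b,z in [("ball",(351,340),(411,323),.092),("ptr",(394,378),(452,347),.07),("hubtop",(238,240),(220,274),.106),("chuck",(420,98),(226,88),.091),("smalltop",(556,161),(447,98),.128),("bigtop",(306,155),(287,161),.171),("restop",(161,168),(146,222),.154),
("barR",(533,114),(328,73),.078),("barF",(420,178),None,.078),("barL",(303,111),(118,136),.078)]:
    print(n,S(*a,z)[:2].round(4),b and D(*b,z)[:2].round(4))
```

```text
ball [0.4473 0.0299] [0.4467 0.033 ]
ptr [0.4203 0.0232] [0.4211 0.028 ]
hubtop [0.555  0.0008] [0.5601 0.0055]
chuck [ 0.5656 -0.2383] [ 0.566  -0.2333]
smalltop [ 0.414  -0.1658] [ 0.4153 -0.1615]
bigtop [ 0.5178 -0.0246] [ 0.5204 -0.0194]
restop [0.6008 0.0178] [0.6014 0.0199]
barR [ 0.4929 -0.2848] [ 0.4929 -0.2768]
barF [ 0.5177 -0.1621] None
barL [ 0.6408 -0.1907] [ 0.6399 -0.1893]
```

Run:
```python
from h import *
print(tool([.52,-.11,.28]))
print(R.from_rotvec(manip.get_obs()["tcp_rot"]).as_matrix().round(3))
```

```text
[ 473.8101456 -359.1776252  -48.7945053]
[[ 0.966  0.259 -0.   ]
 [ 0.259 -0.966  0.   ]
 [ 0.    -0.    -1.   ]]
```

Request:
drive_tool(
  motion=[
    [[0.474,-0.359,-0.049,0,0,15],[0.474,-0.359,-0.049,0,0,15],[0.474,-0.359,-0.049,0,0,15],[0.474,-0.359,-0.049,0,0,15],[0.474,-0.359,-0.049,0,0,15],[0.474,-0.359,-0.049,0,0,15],[0.474,-0.359,-0.049,0,0,15],[0.474,-0.359,-0.049,0,0,15],[0.474,-0.359,-0.049,0,0,15],[0.474,-0.359,-0.049,0,0,15],[0.474,-0.359,-0.049,0,0,15],[0.474,-0.359,-0.049,0,0,15],[0.474,-0.359,-0.049,0,0,15],[0.474,-0.359,-0.049,0,0,15],[0.474,-0.359,-0.049,0,0,15],[0.474,-0.359,-0.049,0,0,15],[0.474,-0.359,-0.049,0,0,15],[0.474,-0.359,-0.049,0,0,15],[0.474,-0.359,-0.049,0,0,15],[0.474,-0.359,-0.049,0,0,15]],
  ],
  grip=0.045,
)

```text
clock: 2.07
tool_pos: [0.5196, -0.1114, 0.2804]
tcp_rot: [3.141, -0.003, 0.0]
contact_force: [0.8, 0.7, 0.1]
gripper_width: 0.045
```

Run:
```python
from h import *
o=manip.get_obs();print(o["joint_pos"],o["tool_pos"],o["tcp_rot"])
f=cam("wrist");print(f["pixels"].shape)
im=crop(f,0,0,512,384,1.5,"pics/w1.png")
import pickle;pickle.dump(f,open("w1.pkl","wb"))
```

```text
[-2.75140008e-01 -7.79228180e-02  1.31312139e+00 -2.67140223e-04
  1.90621246e+00  1.29777323e+00] [ 0.5195802  -0.11143786  0.28040792] [ 3.14129875e+00 -3.46306923e-03  1.67383126e-04]
(384, 512, 3)
```

View pics/w1.png

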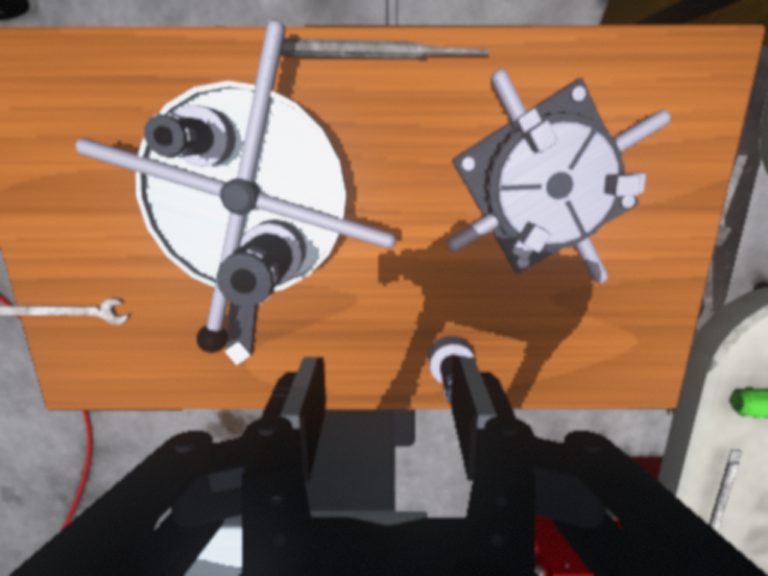

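Run:
```python
from h import *
import pickle
f=pickle.load(open("w1.pkl","rb"))
W=lambda u,v,z:px2w(f,(u+.5)/1.5-.5,(v+.5)/1.5-.5,z)[:2]
def P(n,u,v,z,c=None):
    p=W(u,v,z);s=""
    if c is not None: d=p-c;s=f"r {np.hypot(*d)*1e3:.0f} a {np.degrees(np.arctan2(d[1],d[0]))%360:.1f}"
    print(n,p.round(4),s);return p
e=[W(81,147,.092),W(392,241,.092)];print("spoke mid",np.mean(e,0),np.hypot(*(e[0]-e[1])))
h=P("hub",239,195,.106)
h=np.mean(e,0)
for n,u,v,z in [("ball",211,338,.092),("ptr",238,352,.07),("s1",81,147,.092),("s2",392,241,.092),("s3",276,27,.092),("bigtop",244,281,.171),("restop",164,134,.154)]:P(n,u,v,z,h)
b=[W(603,277,.078),W(500,75,.078),W(453,244,.078),W(667,119,.078)];print("bars mid",np.mean(b[:2],0),np.mean(b[2:],0))
c=P("chuck",560,186,.091);c=np.mean(b,0)
for q in b:d=q-c;print(np.hypot(*d),np.degrees(np.arctan2(d[1],d[0]))%360)
P("small foot",452,359,.080)
print(tool([.5,0,.2]))
```

```text
spoke mid [ 0.5607895  -0.00396489] 0.23014234831955102
hub [ 0.5629 -0.0067] 
ball [0.4467 0.033 ] r 120 a 162.1
ptr [0.423  0.0206] r 140 a 169.9
s1 [0.5948 0.106 ] r 115 a 72.8
s2 [ 0.5268 -0.1139] r 115 a 252.8
s3 [ 0.6695 -0.0379] r 114 a 342.7
bigtop [ 0.5205 -0.0256] r 46 a 208.2
restop [0.6029 0.0166] r 47 a 26.0
bars mid [ 0.56803858 -0.23720315] [ 0.56720082 -0.23750333]
chuck [ 0.5672 -0.2362] 
0.0877795701971903 212.60825150091085
0.08864726517994509 32.47989020319245
0.08841215787357365 121.72200916052105
0.08823129405154374 301.1567519272063
small foot [ 0.4211 -0.1655] 
[ -19.89188796 -111.2725521    80.42483536]
```

The wrist picture shows the carousel hub at (239,195), the ball at (211,338) and the white pointer at (238,352). The big holder's top is at (244,281), the single small at (452,359) and the chuck centre at (560,186). The spokes sit at 162.6° and the pointer at about 170°, so the disc must turn about 37.6° clockwise. I'll grasp the ball.

Request:
drive_tool(
  motion=[
    [[-0.073,-0.144,0.12,0,0,18],[-0.073,-0.144,0.12,0,0,18],[-0.073,-0.144,0.12,0,0,18],[-0.073,-0.144,0.12,0,0,18],[-0.073,-0.144,0.12,0,0,18],[-0.073,-0.144,0.12,0,0,18],[-0.073,-0.144,0.12,0,0,18],[-0.073,-0.144,0.12,0,0,18]],
  ],
)

```text
clock: 2.78
tool_pos: [0.4477, 0.0332, 0.1613]
tcp_rot: [3.103, -0.492, 0.003]
contact_force: [0.5, 0.1, 0.8]
gripper_width: 0.0447
```

Run:
```python
from h import *
f=cam("wrist");crop(f,0,0,512,384,1.25,"pics/w2.png")
import pickle;pickle.dump(f,open("w2.pkl","wb"))
o=manip.get_obs();print(o["tool_pos"],o["joint_pos"],tool([.4465,.0325,.08]))
```

```text
[0.44812691 0.03288898 0.16179754] [-2.11758997e-03 -3.26861555e-01  1.73923364e+00 -4.81751574e-04
  1.72659455e+00  1.88399986e+00] [-1.64233968  0.90361312 81.79316692]
```

View pics/w2.png

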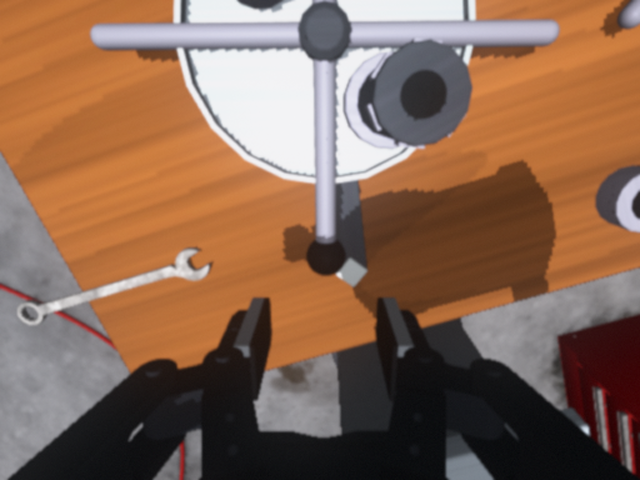

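Run:
```python
from h import *
import pickle
f=pickle.load(open("w2.pkl","rb"))
W=lambda u,v,z:px2w(f,(u+.5)/1.25-.5,(v+.5)/1.25-.5,z)[:2]
a,b=W(94,35,.092),W(557,32,.092);h=(a+b)/2;print("hub",h,np.hypot(*(a-b)),W(325,31,.106))
d=a-b;print("spoke perp",np.degrees(np.arctan2(d[1],d[0]))+90)
for h in (h,np.array([.5605,-.003])):
  for n,u,v,z in [("ball",326,256,.092),("ptr",352,270,.07),("ptr right",368,271,.07),("ptr bot",349,285,.07)]:
    p=W(u,v,z);q=p-h;print(n,p,np.hypot(*q),np.degrees(np.arctan2(q[1],q[0]))%360)
```

```text
hub [ 0.56174199 -0.00440872] 0.23463851641643277 [ 0.56033412 -0.00372826]
spoke perp 162.34924932785077
ball [0.44679035 0.03223427] 0.12065069048795057 162.31934606871323
ptr [0.42352359 0.02095283] 0.14052591687206317 169.6025149511391
ptr right [0.41944555 0.01078985] 0.1431058094360699 173.90339408197477
ptr bot [0.41340122 0.02612929] 0.15145149292109664 168.3673792987695
ball [0.44679035 0.03223427] 0.11904343305263675 162.7837941333317
ptr [0.42352359 0.02095283] 0.13905493089553547 170.08107699096706
ptr right [0.41944555 0.01078985] 0.1417269100258534 174.4163570059498
ptr bot [0.41340122 0.02612929] 0.14995521674967197 168.7988952674297
```

Request:
drive_tool(
  motion=[
    [[-0.001,0.001,0.03,0,0,0],[-0.001,0.001,0.06,0,0,0],[-0.001,0.001,0.081,0,0,0],[-0.001,0.001,0.081,0,0,0],[-0.001,0.001,0.081,0,0,0]],
  ],
)

```text
clock: 3.25
tool_pos: [0.4462, 0.0323, 0.0797]
tcp_rot: [3.102, -0.494, -0.001]
contact_force: [-0.8, 0.1, -0.0]
gripper_width: 0.0448
```

Request:
drive_tool(
  motion=[
    [[0,0,0,0,0,0],[0,0,0,0,0,0],[0,0,0,0,0,0],[0,0,0,0,0,0],[0,0,0,0,0,0]],
  ],
  grip=0.018,
  force=25,
)

```text
clock: 3.67
tool_pos: [0.4476, 0.0329, 0.0821]
tcp_rot: [-3.103, 0.492, -0.008]
contact_force: [0.1, -1.8, 6.5]
gripper_width: 0.0218
```

Request:
drive_tool(
  motion=[
    [[0.0001,-0.0042,0,0,0,1],[0.0005,-0.0105,0,0,0,3],[0.0012,-0.0167,0,0,0,5],[0.0022,-0.0229,0,0,0,7],[0.0036,-0.029,0,0,0,9],[0.0052,-0.0351,0,0,0,11],[0.0072,-0.041,0,0,0,13],[0.0095,-0.0469,0,0,0,15],[0.0121,-0.0526,0,0,0,17],[0.015,-0.0582,0,0,0,19],[0.0182,-0.0636,0,0,0,21],[0.0217,-0.0688,0,0,0,23],[0.0242,-0.0722,0,0,0,24],[0.0248,-0.0731,0,0,0,25],[0.0248,-0.0731,0,0,0,25],[0.0248,-0.0731,0,0,0,25]],
  ],
)

```text
clock: 5.0
tool_pos: [0.4932, 0.0956, 0.0818]
tcp_rot: [-2.921, 1.151, -0.004]
contact_force: [-1.7, 0.8, 6.4]
gripper_width: 0.0217
```

Request:
drive_tool(
  motion=[
    [[0,0,0,0,0,0],[0,0,0,0,0,0],[0,0,0,0,0,0],[0,0,0,0,0,0]],
  ],
  grip=0.045,
)

```text
clock: 5.33
tool_pos: [0.4921, 0.0951, 0.0792]
tcp_rot: [2.923, -1.151, -0.0]
contact_force: [-0.5, 1.0, -0.1]
gripper_width: 0.0451
```

Request:
drive_tool(
  motion=[
    [[-0.01,0,-0.03,0,0,0],[-0.02,0,-0.07,0,0,0],[-0.03,0,-0.11,0,0,0],[-0.03,0,-0.15,0,0,0],[-0.03,0,-0.16,0,0,0],[-0.03,0,-0.16,0,0,0]],
  ],
)

```text
clock: 5.83
tool_pos: [0.4716, 0.1159, 0.2442]
tcp_rot: [-2.919, 1.149, -0.011]
contact_force: [0.4, 0.4, -0.2]
gripper_width: 0.0449
```

Run:
```python
from h import *
f=cam("wrist");crop(f,0,0,512,384,1.25,"pics/w3.png")
import pickle;pickle.dump(f,open("w3.pkl","wb"))
o=manip.get_obs();print(o["tool_pos"],o["joint_pos"])
```

```text
[0.47093385 0.11569067 0.24105243] [ 1.70740602e-01 -2.19479099e-01  1.51086121e+00 -2.74128363e-05
  1.84638839e+00  2.49190448e+00]
```

View pics/w3.png

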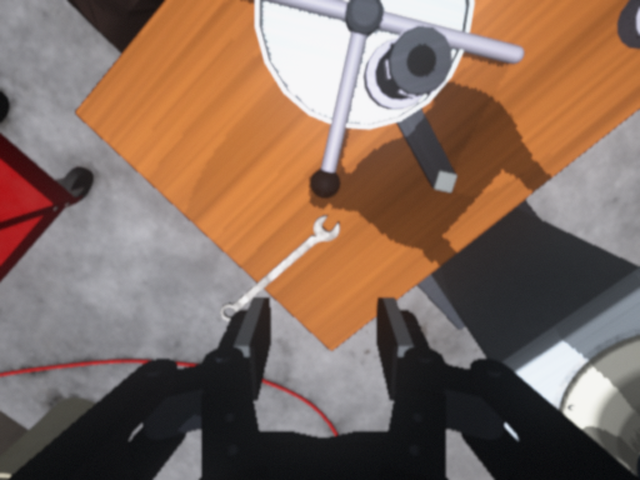

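The ball is now at (324,184), the pointer at (444,181), the hub at (363,13) and the big holder's top at (421,61).

Run:
```python
from h import *
import pickle
f=pickle.load(open("w3.pkl","rb"))
W=lambda u,v,z:px2w(f,(u+.5)/1.25-.5,(v+.5)/1.25-.5,z)[:2]
print(W(363,13,.106))
h=np.array([.561,-.0035])
for n,u,v,z in [("ball",324,184,.092),("spk",521,54,.092),("ptr",445,181,.07),("big",421,61,.171),("bigfoot",394,72,.108)]:
    p=W(u,v,z);q=p-h;print(n,p,np.hypot(*q),np.degrees(np.arctan2(q[1],q[0]))%360)
print(tool([.516,.005,.2]))
```

```text
[ 0.56077158 -0.00158272]
ball [0.49336636 0.09639498] 0.1206371269728182 124.09986339724085
spk [ 0.46586688 -0.0703494 ] 0.11627189603525905 215.09545485566096
ptr [0.42245354 0.02182175] 0.14084144427504447 169.64252859689861
big [0.5159809  0.00510136] 0.045833427099254184 169.18340853180143
bigfoot [0.51918849 0.00665692] 0.043027499358354766 166.346096472147
[108.3483968   50.35606707  41.15306596]
```

Request:
drive_tool(
  motion=[
    [[0.108,0.05,0.04,0,0,-43],[0.108,0.05,0.04,0,0,-43],[0.108,0.05,0.04,0,0,-43],[0.108,0.05,0.04,0,0,-43],[0.108,0.05,0.04,0,0,-43],[0.108,0.05,0.04,0,0,-43],[0.108,0.05,0.04,0,0,-43],[0.108,0.05,0.04,0,0,-43],[0.108,0.05,0.04,0,0,-43]],
  ],
  grip=0.06,
)

```text
clock: 6.63
tool_pos: [0.5144, 0.0052, 0.1971]
tcp_rot: [-3.141, 0.003, 0.005]
contact_force: [0.4, 0.5, 0.1]
gripper_width: 0.0602
```

Run:
```python
from h import *
print(tool([.516,.005,.121]))
o=manip.get_obs();print(o["tool_pos"],o["tcp_rot"])
f=cam("wrist");import pickle;pickle.dump(f,open("w4.pkl","wb"))
crop(f,0,0,512,384,1.25,"pics/w4.png")
print(w2px(f,[.516,.005,.171])*1.25,w2px(f,[.516,.005,.108])*1.25)
```

```text
[ 1.82862074  0.20559483 76.04956919]
[0.51443268 0.00519615 0.19705543] [-3.14142216e+00  2.84284783e-03  5.38920421e-03]
[324.96947602 283.23226777] [324.48608739 241.71532155]
```

View pics/w4.png

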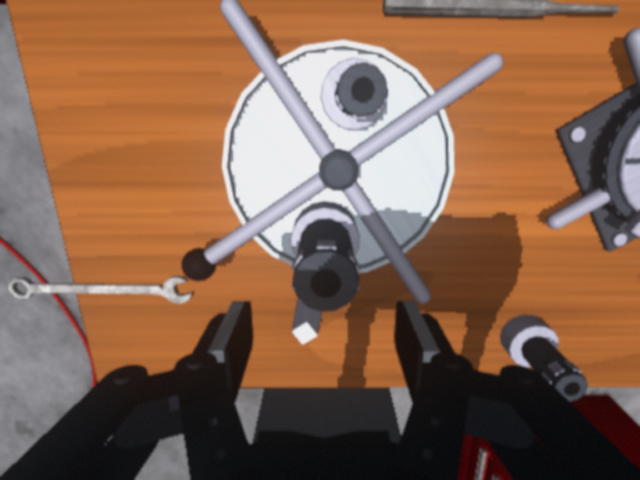

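Request:
drive_tool(
  motion=[
    [[0.002,0,0.03,0,0,0],[0.002,0,0.06,0,0,0],[0.002,0,0.076,0,0,0],[0.002,0,0.076,0,0,0],[0.002,0,0.076,0,0,0]],
  ],
)

```text
clock: 7.1
tool_pos: [0.5163, 0.0054, 0.1222]
tcp_rot: [-3.141, 0.001, 0.004]
contact_force: [0.2, 0.2, 1.0]
gripper_width: 0.0598
```

Request:
drive_tool(
  motion=[
    [[0,0,0,0,0,0],[0,0,0,0,0,0],[0,0,0,0,0,0],[0,0,0,0,0,0],[0,0,0,0,0,0],[0,0,0,0,0,0]],
  ],
  grip=0.03,
  force=80,
)

```text
clock: 7.6
tool_pos: [0.5181, 0.0052, 0.1256]
tcp_rot: [3.141, -0.0, 0.006]
contact_force: [-0.7, -0.8, 5.4]
gripper_width: 0.0327
```

Request:
drive_tool(
  motion=[
    [[0,0,-0.015,0,0,0],[0,0,-0.03,0,0,0],[0,0,-0.045,0,0,0],[0,0,-0.06,0,0,0],[0,0,-0.06,0,0,0],[0,0,-0.06,0,0,0]],
  ],
)

```text
clock: 8.1
tool_pos: [0.5174, 0.0053, 0.1836]
tcp_rot: [3.142, -0.0, 0.002]
contact_force: [-0.4, -0.6, -5.3]
gripper_width: 0.0326
```

Run:
```python
from h import *
o=manip.get_obs();print(o["tool_pos"],o["tcp_rot"],tool([.567,-.2365,.19]))
```

```text
[0.51741337 0.00534089 0.18358686] [ 3.14158841e+00 -8.62346000e-05  1.99596796e-03] [ 49.6080172  241.83819128  -6.34924792]
```

Request:
drive_tool(
  motion=[
    [[0.007,0.03,0,0,0,0],[0.014,0.065,0,0,0,0],[0.021,0.1,0,0,0,0],[0.028,0.135,0,0,0,0],[0.035,0.17,0,0,0,0],[0.042,0.205,0,0,0,0],[0.048,0.23,0,0,0,0],[0.05,0.242,0,0,0,0],[0.05,0.242,0,0,0,0],[0.05,0.242,0,0,0,0]],
  ],
)

```text
clock: 8.93
tool_pos: [0.5665, -0.2364, 0.1814]
tcp_rot: [-3.14, 0.001, 0.004]
contact_force: [-0.0, 0.2, -3.0]
gripper_width: 0.0329
```

Run:
```python
from h import *
o=manip.get_obs();print(o["tool_pos"],o["contact_force"],o["gripper_width"],tool([.567,-.2365,.13]))
f=cam("wrist");import pickle;pickle.dump(f,open("w5.pkl","wb"))
crop(f,80,60,350,260,2,"pics/w5.png")
```

```text
[ 0.56654976 -0.23636681  0.18142654] [-0.04437358  0.23666119 -3.02789331] 0.032871375211510345 [ 0.58438041  0.23778646 51.42480855]
```

View pics/w5.png

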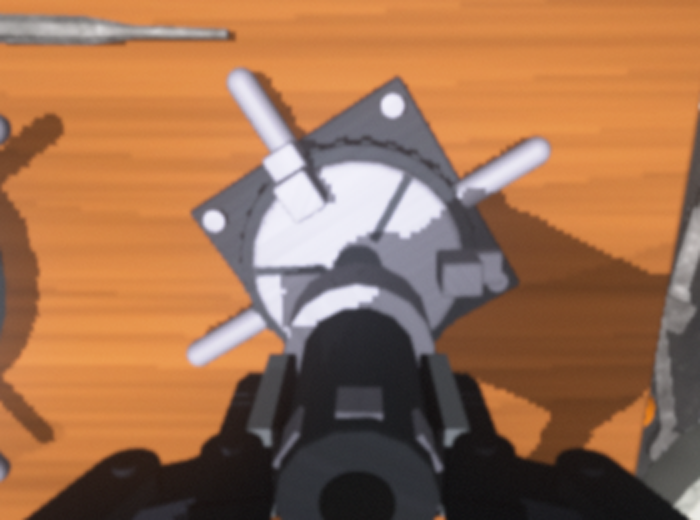

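Run:
```python
from h import *
import pickle
f=pickle.load(open("w5.pkl","rb"))
W=lambda u,v,z:px2w(f,80+(u+.5)/2-.5,60+(v+.5)/2-.5,z)
print(W(358,497,.230),W(358,260,.091))
b=[W(236,80,.078),W(543,147,.078),W(192,357,.078)];print(b)
for x in(.562,.5665,.571): print(x,[(w2px(f,[x,-.2365,z])-[80,60])*2 for z in(.230,.167)], (w2px(f,[x,-.2365-.023,.167])-[80,60])*2,(w2px(f,[x+.023,-.2365,.167])-[80,60])*2)
```

```text
[ 0.56926325 -0.23580521  0.23      ] [ 0.57087225 -0.23570295  0.091     ]
[array([ 0.64137406, -0.18754088,  0.078     ]), array([ 0.61520754, -0.311228  ,  0.078     ]), array([ 0.51948425, -0.15931434,  0.078     ])]
0.562 [array([361.05083609, 527.0623453 ]), array([360.00276593, 369.0844448 ])] [437.8474645  369.13740887] [360.12750665 296.78452759]
0.5665 [array([361.09981377, 508.27528224]), array([360.02634367, 355.41875164])] [438.51361864 355.46948383] [360.15319755 281.89404424]
0.571 [array([361.15003565, 489.01096316]), array([360.05031382, 341.5256176 ])] [439.1908619  341.57403596] [360.17933502 266.74472668]
```

Request:
drive_tool(
  motion=[
    [[-0.001,0,0.015,0,0,0],[-0.001,0,0.03,0,0,0],[-0.001,0,0.04,0,0,0],[-0.001,0,0.045,0,0,0],[-0.001,0,0.047,0,0,0],[-0.001,0,0.047,0,0,0],[-0.001,0,0.047,0,0,0]],
  ],
)

```text
clock: 9.57
tool_pos: [0.5664, -0.2365, 0.1371]
tcp_rot: [3.141, 0.001, 0.002]
contact_force: [0.3, 0.6, -3.0]
gripper_width: 0.0328
```

Request:
drive_tool(
  motion=[
    [[0,0,0.002,0,0,0],[0,0,0.003,0,0,0],[0,0,0.003,0,0,0]],
  ],
)

```text
clock: 9.82
tool_pos: [0.5662, -0.2367, 0.1335]
tcp_rot: [3.141, -0.0, 0.001]
contact_force: [-0.8, 0.4, -4.0]
gripper_width: 0.0325
```

Request:
drive_tool(
  motion=[
    [[0,0,0.001,0,0,0],[0,0,0.002,0,0,0],[0,0,0.002,0,0,0]],
  ],
)

```text
clock: 10.07
tool_pos: [0.566, -0.2367, 0.131]
tcp_rot: [-3.141, 0.0, 0.0]
contact_force: [-0.1, -0.8, -3.6]
gripper_width: 0.0321
```

Request:
drive_tool(
  motion=[
    [[0,0,0.001,0,0,0],[0,0,0.002,0,0,0],[0,0,0.002,0,0,0]],
  ],
)

```text
clock: 10.32
tool_pos: [0.5662, -0.2368, 0.1307]
tcp_rot: [3.141, 0.0, 0.002]
contact_force: [-2.7, 0.4, 4.1]
gripper_width: 0.0324
```

Contact is made on the chuck face, so I'll release and rise.

Request:
drive_tool(
  motion=[
    [[0,0,-0.001,0,0,0],[0,0,-0.001,0,0,0],[0,0,-0.001,0,0,0],[0,0,-0.001,0,0,0],[0,0,-0.001,0,0,0]],
  ],
  grip=0.06,
)

```text
clock: 10.73
tool_pos: [0.5661, -0.2367, 0.1302]
tcp_rot: [-3.142, 0.0, -0.0]
contact_force: [0.3, -0.4, -0.1]
gripper_width: 0.0602
```

Request:
drive_tool(
  motion=[
    [[0,0,-0.03,0,0,0],[0,0,-0.06,0,0,0],[0,0,-0.09,0,0,0],[0,0,-0.1,0,0,0],[0,0,-0.1,0,0,0]],
  ],
)

```text
clock: 11.15
tool_pos: [0.5672, -0.2372, 0.2347]
tcp_rot: [3.138, 0.0, 0.01]
contact_force: [0.9, -0.4, 1.0]
gripper_width: 0.0599
```

Run:
```python
from h import *
o=manip.get_obs();print(o["tool_pos"],o["tcp_rot"])
c=np.array([.567,-.2365])
a=np.radians(212.5);p=c+.082*np.array([np.cos(a),np.sin(a)]);print(p,tool([*p,.17]))
f=cam("wrist");import pickle;pickle.dump(f,open("w6.pkl","wb"))
crop(f,0,0,512,384,1.25,"pics/w6.png")
```

```text
[ 0.567247   -0.23721236  0.23465457] [3.13844223e+00 7.44618829e-06 1.01755856e-02]
[ 0.4978419  -0.28055857] [-69.82353     43.14375052  64.3386823 ]
```

View pics/w6.png

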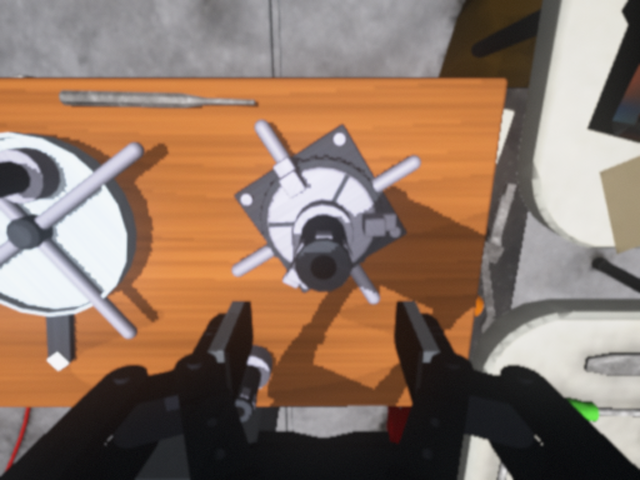

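Request:
drive_tool(
  motion=[
    [[-0.03,0.018,0,0,0,-7],[-0.06,0.036,0,0,0,-14],[-0.07,0.043,0.02,0,0,-21],[-0.07,0.043,0.05,0,0,-28],[-0.07,0.043,0.085,0,0,-32],[-0.07,0.043,0.085,0,0,-32],[-0.07,0.043,0.085,0,0,-32]],
  ],
  grip=0.036,
)

```text
clock: 11.78
tool_pos: [0.4941, -0.2784, 0.1409]
tcp_rot: [-3.015, -0.86, 0.009]
contact_force: [0.3, -0.2, 0.4]
gripper_width: 0.0358
```

Run:
```python
from h import *
o=manip.get_obs();print(o["tool_pos"],o["tcp_rot"],o["gripper_width"])
c=np.array([.567,-.2365])
a=np.radians(212.5);p=c+.082*np.array([np.cos(a),np.sin(a)]);print(p,tool([*p,.073]))
f=cam("wrist");import pickle;pickle.dump(f,open("w7.pkl","wb"))
crop(f,100,100,312,240,2,"pics/w7.png")
```

```text
[ 0.49409679 -0.27843662  0.14090818] [-3.0146877  -0.86040935  0.0088847 ] 0.03575708959817904
[ 0.4978419  -0.28055857] [ 2.30960889  4.30980573 67.86855585]
```

View pics/w7.png

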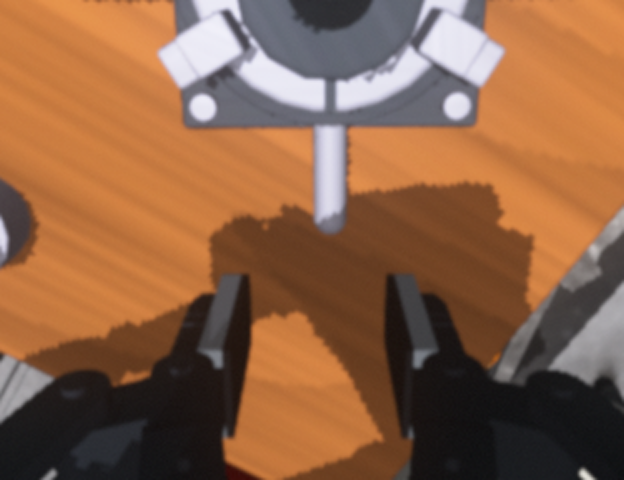

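Request:
drive_tool(
  motion=[
    [[0.002,0.004,0.02,0,0,0],[0.002,0.004,0.045,0,0,0],[0.002,0.004,0.06,0,0,0],[0.002,0.004,0.067,0,0,0],[0.002,0.004,0.067,0,0,0],[0.002,0.004,0.067,0,0,0]],
  ],
)

```text
clock: 12.33
tool_pos: [0.5008, -0.2824, 0.0802]
tcp_rot: [3.018, 0.865, 0.002]
contact_force: [0.0, 0.2, 0.5]
gripper_width: 0.0361
```

Request:
drive_tool(
  motion=[
    [[0,0,0,0,0,0],[0,0,0,0,0,0],[0,0,0,0,0,0],[0,0,0,0,0,0],[0,0,0,0,0,0]],
  ],
  grip=0.008,
  force=30,
)

```text
clock: 12.75
tool_pos: [0.4994, -0.2801, 0.0804]
tcp_rot: [-3.016, -0.866, 0.0]
contact_force: [-6.6, 8.8, 8.2]
gripper_width: 0.0085
```

Run:
```python
from h import *
o=manip.get_obs();print(o["tool_pos"],o["tcp_rot"],o["gripper_width"],o["contact_force"])
p=o["tool_pos"][:2]-[.567,-.2365];print(np.hypot(*p),np.degrees(np.arctan2(p[1],p[0]))%360, tool([.567,-.2365,.07]))
```

```text
[ 0.49942299 -0.28011638  0.08042112] [-3.01622838e+00 -8.66099641e-01  1.77829066e-04] 0.008476152787959131 [-6.61755658  8.80180132  8.22890986]
0.08043034658005735 212.83950111710814 [80.41366534 -1.08352171 10.49327147]
```

Request:
drive_tool(
  motion=[
    [[0,0,0,0,0,0],[0,0,0,0,0,0],[0,0,0.003,0,0,0],[0,0,0.006,0,0,0],[0,0,0.008,0,0,0],[0,0,0.008,0,0,0],[0,0,0.008,0,0,0]],
  ],
  grip=0.03,
)

```text
clock: 13.33
tool_pos: [0.4997, -0.282, 0.0698]
tcp_rot: [-3.019, -0.866, 0.001]
contact_force: [0.8, 0.5, -0.8]
gripper_width: 0.03
```

Request:
drive_tool(
  motion=[
    [[0,0,0,0,0,0],[0,0,0,0,0,0],[0,0,0,0,0,0],[0,0,0,0,0,0],[0,0,0,0,0,0]],
  ],
  grip=0.008,
)

```text
clock: 13.75
tool_pos: [0.4988, -0.2802, 0.0702]
tcp_rot: [-3.015, -0.866, 0.003]
contact_force: [-4.6, 7.0, 4.0]
gripper_width: 0.0103
```

Request:
drive_tool(
  motion=[
    [[0.0001,-0.0042,0,0,0,3],[0.0004,-0.0084,0,0,0,6],[0.001,-0.0125,0,0,0,9],[0.0017,-0.0166,0,0,0,12],[0.0027,-0.0207,0,0,0,15],[0.0039,-0.0247,0,0,0,18],[0.0053,-0.0287,0,0,0,21],[0.0069,-0.0325,0,0,0,24],[0.0087,-0.0363,0,0,0,27],[0.0107,-0.04,0,0,0,30],[0.0107,-0.04,0,0,0,30],[0.0107,-0.04,0,0,0,30]],
  ],
)

```text
clock: 14.75
tool_pos: [0.4862, -0.2415, 0.0702]
tcp_rot: [-3.139, -0.055, 0.006]
contact_force: [-7.5, 2.3, 2.8]
gripper_width: 0.0106
```

```bash
cat > t.py <<'E'
from h import *
o=manip.get_obs();p=o["tool_pos"][:2]-[.567,-.2365]
print(o["tool_pos"],o["gripper_width"],"F tool",R.from_rotvec(o["tcp_rot"]).inv().apply(o["contact_force"]).round(1))
print("r",np.hypot(*p),"a",np.degrees(np.arctan2(p[1],p[0]))%360,"yaw",2*np.degrees(np.arctan2(o["tcp_rot"][1],o["tcp_rot"][0])), "hub in tool",tool([.567,-.2365,.07]).round(1))
E
python3 t.py
```

```text
[ 0.48623887 -0.2415404   0.07019271] 0.010626056246959545 F tool [-7.5 -2.5 -2.8]
r 0.08091826210135013 a 183.57126848854404 yaw -357.9791004984746 hub in tool [80.9 -2.2 -0.1]
```

Request:
drive_tool(
  motion=[
    [[0,-0.0021,0,0,0,1.5],[0.0001,-0.0042,0,0,0,3],[0.0002,-0.0063,0,0,0,4.5],[0.0004,-0.0084,0,0,0,6],[0.0006,-0.0098,0,0,0,7],[0.0006,-0.0098,0,0,0,7],[0.0006,-0.0098,0,0,0,7]],
  ],
)

```text
clock: 15.33
tool_pos: [0.4862, -0.2329, 0.0702]
tcp_rot: [3.138, -0.137, -0.007]
contact_force: [-9.1, -0.8, 2.9]
gripper_width: 0.0104
```

```bash
python3 t.py
```

```text
[ 0.48616721 -0.23292507  0.0701953 ] 0.010367729830900703 F tool [-9.   1.6 -2.9]
r 0.08091180228367273 a 177.46767562929887 yaw -5.003226058865396 hub in tool [80.8 -3.5 -0.2]
```

Request:
drive_tool(
  motion=[
    [[0.0001,-0.0021,0,0,0,1.5],[0.0002,-0.0042,0,0,0,3],[0.0002,-0.0042,0,0,0,3],[0.0002,-0.0042,0,0,0,3]],
  ],
)

```text
clock: 15.67
tool_pos: [0.4868, -0.2304, 0.0702]
tcp_rot: [3.13, -0.221, -0.006]
contact_force: [-6.9, -6.8, 1.0]
gripper_width: 0.0103
```

```bash
python3 t.py
```

```text
[ 0.48680683 -0.23041434  0.07019553] 0.010276252689182875 F tool [-5.9  7.7 -1. ]
r 0.08042374889818253 a 175.66028535360704 yaw -8.07741211363556 hub in tool [80.3 -5.2 -0.1]
```

Request:
drive_tool(
  motion=[
    [[0,-0.001,0,0,0,0],[0,-0.002,0,0,0,0],[0,-0.002,0,0,0,0],[0,-0.002,0,0,0,0]],
  ],
)

```text
clock: 16.0
tool_pos: [0.4869, -0.2299, 0.0703]
tcp_rot: [3.127, -0.222, -0.005]
contact_force: [-6.6, -11.2, -0.1]
gripper_width: 0.0104
```

```bash
python3 t.py
```

```text
[ 0.48688722 -0.229893    0.07026567] 0.010434485819780808 F tool [-5.  12.   0.2]
r 0.08038476035822367 a 175.28541633801586 yaw -8.125363097557724 hub in tool [80.2 -4.8 -0. ]
```

Request:
drive_tool(
  motion=[
    [[0,0.002,0,0,0,0],[0,0.003,0,0,0,0],[0,0.003,0,0,0,0],[0,0.003,0,0,0,0]],
  ],
  grip=0.036,
)

```text
clock: 16.33
tool_pos: [0.4887, -0.2292, 0.0704]
tcp_rot: [-3.134, 0.219, -0.001]
contact_force: [0.4, 0.0, -0.1]
gripper_width: 0.0357
```

Request:
drive_tool(
  motion=[
    [[0,0,-0.02,0,0,0],[-0.01,0,-0.05,0,0,0],[-0.02,0,-0.09,0,0,0],[-0.03,0,-0.13,0,0,0],[-0.03,0,-0.16,0,0,0],[-0.03,0,-0.16,0,0,0],[-0.03,0,-0.16,0,0,0]],
  ],
)

```text
clock: 16.92
tool_pos: [0.4597, -0.2254, 0.2333]
tcp_rot: [3.132, -0.218, 0.008]
contact_force: [-0.1, 0.0, -0.2]
gripper_width: 0.0358
```

Run:
```python
from h import *
o=manip.get_obs();print(o["tool_pos"],o["tcp_rot"])
f=cam("wrist");import pickle;pickle.dump(f,open("w8.pkl","wb"))
crop(f,0,0,512,384,1.5,"pics/w8.png")
```

```text
[ 0.45973025 -0.22537342  0.23328935] [ 3.13181251 -0.21819327  0.00833939]
```

View pics/w8.png

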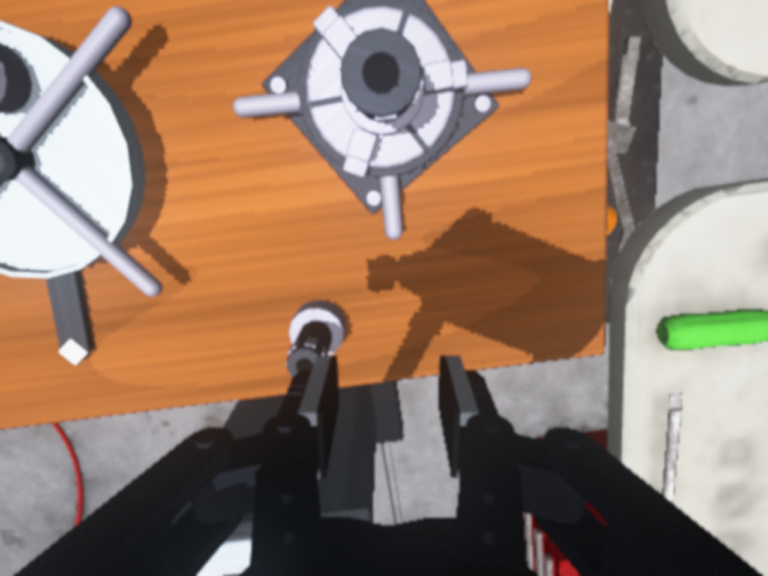

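Run:
```python
from h import *
import pickle
f=pickle.load(open("w8.pkl","rb"))
W=lambda u,v,z:px2w(f,(u+.5)/1.5-.5,(v+.5)/1.5-.5,z)
print(W(316,331,.080),W(304,361,.128))
p=(W(316,331,.08)+W(304,361,.128))/2
print(p,tool([*p[:2],.17]))
```

```text
[ 0.41711641 -0.16670616  0.08      ] [ 0.4181316  -0.16671869  0.128     ]
[ 0.41762401 -0.16671243  0.104     ] [-49.31648405 -52.04923544  60.75367095]
```

Request:
drive_tool(
  motion=[
    [[-0.049,-0.052,0.02,0,0,-7],[-0.049,-0.052,0.04,0,0,-8],[-0.049,-0.052,0.06,0,0,-8],[-0.049,-0.052,0.06,0,0,-8],[-0.049,-0.052,0.06,0,0,-8],[-0.049,-0.052,0.06,0,0,-8]],
  ],
  grip=0.05,
)

```text
clock: 17.47
tool_pos: [0.4179, -0.1673, 0.1708]
tcp_rot: [3.141, -0.0, 0.0]
contact_force: [-0.0, -0.1, -0.0]
gripper_width: 0.05
```

Run:
```python
from h import *
import pickle
print(tool([.4176,-.1667,.092]),manip.get_obs()["tool_pos"],manip.get_obs()["tcp_rot"])
f=cam("wrist");crop(f,100,150,312,234,2,"pics/w9.png");pickle.dump(f,open("w9.pkl","wb"))
print((w2px(f,[.4176,-.1667,.128])-[100,150])*2,(w2px(f,[.4176,-.1667,.08])-[100,150])*2)
```

```text
[-0.28155299 -0.57572221 78.78560315] [ 0.41786805 -0.1672644   0.17078573] [ 3.14144820e+00 -3.25208717e-04  2.66857545e-04]
[317.41376092 137.09563705] [317.26155661  90.30378281]
```

View pics/w9.png

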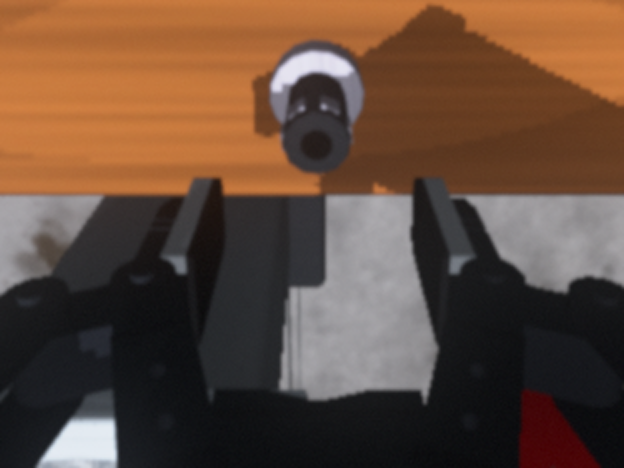

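Request:
drive_tool(
  motion=[
    [[-0.002,0,0.03,0,0,0],[-0.002,0,0.06,0,0,0],[-0.002,0,0.078,0,0,0],[-0.002,0,0.078,0,0,0],[-0.002,0,0.078,0,0,0]],
  ],
)

```text
clock: 17.93
tool_pos: [0.4157, -0.1674, 0.0929]
tcp_rot: [-3.141, 0.001, 0.0]
contact_force: [-0.4, 0.2, 0.6]
gripper_width: 0.0502
```

Request:
drive_tool(
  motion=[
    [[0,0,0,0,0,0],[0,0,0,0,0,0],[0,0,0,0,0,0],[0,0,0,0,0,0],[0,0,0,0,0,0],[0,0,0,0,0,0]],
  ],
  grip=0.018,
  force=70,
)

```text
clock: 18.43
tool_pos: [0.4167, -0.1676, 0.0949]
tcp_rot: [3.139, 0.0, 0.006]
contact_force: [-0.4, 0.6, 5.9]
gripper_width: 0.0221
```

Request:
drive_tool(
  motion=[
    [[0,0,-0.02,0,0,0],[0,0,-0.05,0,0,0],[0,0,-0.08,0,0,0],[0,0,-0.09,0,0,0],[0,0,-0.09,0,0,0],[0,0,-0.09,0,0,0]],
  ],
)

```text
clock: 18.93
tool_pos: [0.4156, -0.167, 0.1818]
tcp_rot: [3.141, -0.0, 0.0]
contact_force: [0.2, -0.1, -2.4]
gripper_width: 0.0223
```

Run:
```python
from h import *
print(tool([.516,.005,.14]),manip.get_obs()["tool_pos"])
```

```text
[ 100.42786319 -171.98876646   41.84030644] [ 0.41555969 -0.16698163  0.18183974]
```

Request:
drive_tool(
  motion=[
    [[0.018,-0.03,0,0,0,0],[0.036,-0.06,0,0,0,0],[0.054,-0.09,0,0,0,0],[0.072,-0.12,0,0,0,0],[0.09,-0.15,0,0,0,0],[0.1,-0.172,0,0,0,0],[0.1,-0.172,0,0,0,0],[0.1,-0.172,0,0,0,0]],
  ],
)

```text
clock: 19.6
tool_pos: [0.5147, 0.0062, 0.1791]
tcp_rot: [-3.142, -0.004, 0.008]
contact_force: [-0.9, -1.0, -1.7]
gripper_width: 0.0223
```

Request:
drive_tool(
  motion=[
    [[0,0,0.02,0,0,0],[0,0,0.04,0,0,0],[0,0,0.05,0,0,0],[0,0,0.056,0,0,0],[0,0,0.056,0,0,0],[0,0,0.056,0,0,0]],
  ],
)

```text
clock: 20.1
tool_pos: [0.5153, 0.0046, 0.1264]
tcp_rot: [3.142, -0.001, -0.0]
contact_force: [-0.8, -0.2, -1.7]
gripper_width: 0.0221
```

Request:
drive_tool(
  motion=[
    [[0,0,0.001,0,0,0],[0,0,0.002,0,0,0],[0,0,0.003,0,0,0],[0,0,0.003,0,0,0]],
  ],
)

```text
clock: 20.43
tool_pos: [0.5157, 0.005, 0.1237]
tcp_rot: [3.142, 0.0, 0.001]
contact_force: [-0.1, -0.2, -2.1]
gripper_width: 0.0221
```

Request:
drive_tool(
  motion=[
    [[0,0,0.001,0,0,0],[0,0,0.002,0,0,0],[0,0,0.0025,0,0,0],[0,0,0.0025,0,0,0]],
  ],
)

```text
clock: 20.77
tool_pos: [0.5155, 0.0051, 0.121]
tcp_rot: [-3.142, -0.0, -0.0]
contact_force: [-0.4, 0.2, -0.4]
gripper_width: 0.0223
```

Request:
drive_tool(
  motion=[
    [[0,0,0.001,0,0,0],[0,0,0.001,0,0,0],[0,0,0.001,0,0,0]],
  ],
)

```text
clock: 21.02
tool_pos: [0.5156, 0.0051, 0.1209]
tcp_rot: [3.142, 0.0, 0.002]
contact_force: [-3.2, -0.0, 5.5]
gripper_width: 0.0223
```

Request:
drive_tool(
  motion=[
    [[0,0,0,0,0,0],[0,0,0,0,0,0],[0,0,0,0,0,0],[0,0,0,0,0,0],[0,0,0,0,0,0]],
  ],
  grip=0.05,
)

```text
clock: 21.43
tool_pos: [0.5154, 0.005, 0.1195]
tcp_rot: [-3.142, 0.0, 0.0]
contact_force: [-0.5, -0.1, -0.5]
gripper_width: 0.0499
```

Request:
drive_tool(
  motion=[
    [[0,0,-0.02,0,0,0],[0,0,-0.05,0,0,0],[0,0,-0.08,0,0,0],[0,0,-0.08,0,0,0],[0,0,-0.08,0,0,0]],
  ],
)

```text
clock: 21.85
tool_pos: [0.5165, 0.005, 0.2023]
tcp_rot: [3.141, -0.0, 0.007]
contact_force: [0.5, -0.2, -0.2]
gripper_width: 0.0499
```

Run:
```python
from h import *
o=manip.get_obs();print(o["tool_pos"],o["tcp_rot"],o["joint_pos"],tool([.4932,.0960,.16]))
import pickle
f=cam("wrist");crop(f,0,0,512,384,1.25,"pics/w10.png");pickle.dump(f,open("w10.pkl","wb"))
```

```text
[0.51653697 0.00499814 0.20227489] [ 3.14131238e+00 -2.61208541e-05  7.49314478e-03] [-5.61895704e-02 -1.42125578e-01  1.51126379e+00 -3.08608679e-06
  1.76767604e+00  1.51462278e+00] [-23.5398351  -91.01292533  42.13837584]
```

View pics/w10.png

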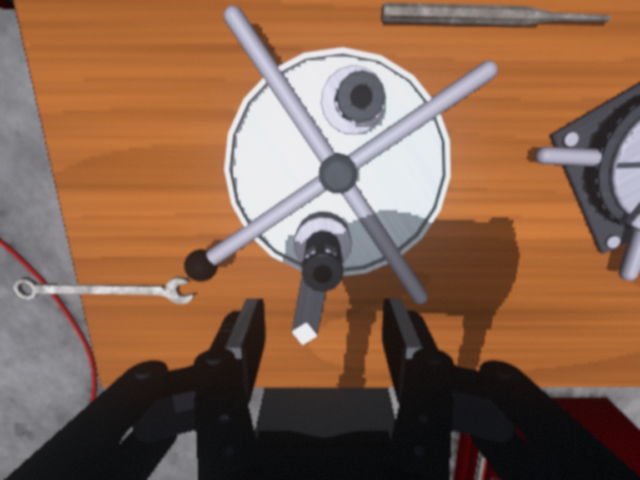

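Run:
```python
from h import *
import pickle
f=pickle.load(open("w10.pkl","rb"))
W=lambda u,v,z:px2w(f,(u+.5)/1.25-.5,(v+.5)/1.25-.5,z)[:2]
A=lambda d:np.degrees(np.arctan2(d[1],d[0]))%360
a,b,c,e=W(201,265,.092),W(490,69,.092),W(235,14,.092),W(423,297,.092)
print("ball",a,"spoke ang",A(a-b),A(c-e)+90,"hub",(c+e)/2)
p=W(304,333,.07);print("ptr",p)
for h in([.561,-.0035],(c+e)/2):print(A(p-np.array(h)),A(a-np.array(h)))
print(tool([*a,.15]))
```

```text
ball [0.4937154  0.09518812] spoke ang 124.24162591590638 124.3549766138577 hub [ 0.56146028 -0.00563441]
ptr [0.42256626 0.02189807]
169.6037132016362 124.28578509267007
168.78780286301145 123.89802281701452
[-22.13062215 -90.14379696  50.14703361]
```

Request:
drive_tool(
  motion=[
    [[-0.009,-0.036,0,0,0,7],[-0.018,-0.072,0,0,0,14],[-0.022,-0.09,0.015,0,0,21],[-0.022,-0.09,0.03,0,0,28],[-0.022,-0.09,0.05,0,0,35],[-0.022,-0.09,0.05,0,0,42],[-0.022,-0.09,0.05,0,0,43],[-0.022,-0.09,0.05,0,0,43],[-0.022,-0.09,0.05,0,0,43]],
  ],
  grip=0.042,
)

```text
clock: 22.65
tool_pos: [0.4935, 0.0949, 0.1497]
tcp_rot: [2.925, -1.147, -0.0]
contact_force: [1.5, -0.4, 0.0]
gripper_width: 0.0424
```

Run:
```python
from h import *
o=manip.get_obs();print(o["tool_pos"],o["tcp_rot"],o["joint_pos"][5],tool([.4935,.0955,.080]))
```

```text
[0.49347604 0.09494855 0.14965385] [ 2.92470893e+00 -1.14674102e+00 -2.67799814e-04] 2.4405111167188993 [-0.34887731 -0.43199644 69.65381886]
```

Request:
drive_tool(
  motion=[
    [[0,0,0.03,0,0,0],[0,0,0.06,0,0,0],[0,0,0.07,0,0,0],[0,0,0.07,0,0,0],[0,0,0.07,0,0,0]],
  ],
)

```text
clock: 23.07
tool_pos: [0.4935, 0.095, 0.0803]
tcp_rot: [2.923, -1.15, -0.0]
contact_force: [0.7, 0.6, 0.6]
gripper_width: 0.0421
```

Request:
drive_tool(
  motion=[
    [[0,0,0,0,0,0],[0,0,0,0,0,0],[0,0,0,0,0,0],[0,0,0,0,0,0],[0,0,0,0,0,0]],
  ],
  grip=0.018,
  force=25,
)

```text
clock: 23.48
tool_pos: [0.4947, 0.0952, 0.0823]
tcp_rot: [-2.921, 1.151, -0.006]
contact_force: [0.4, -0.9, 5.6]
gripper_width: 0.0217
```

Run:
```python
from h import *
o=manip.get_obs();print(o["tool_pos"],o["tcp_rot"],o["contact_force"],tool([.561,-.0035,.080]))
h=np.array([.561,-.0035]);Rt=R.from_rotvec(o["tcp_rot"]).inv()
q=lambda a:h+.120*np.array([np.cos(np.radians(a)),np.sin(np.radians(a))])
for i in range(1,19):
    a=124.4+45.2*i/18;d=Rt.apply([*(q(a)-q(124.4)),0]);print(d[:2].round(4).tolist())
```

```text
[0.49474217 0.09516199 0.08226835] [-2.92135638  1.15052959 -0.00580349] [ 0.41506507 -0.88196976  5.61633172] [115.7350449   26.99170893   2.50595307]
[-0.001, 0.0052]
[-0.0018, 0.0104]
[-0.0024, 0.0156]
[-0.0028, 0.0208]
[-0.0029, 0.0261]
[-0.0028, 0.0313]
[-0.0024, 0.0366]
[-0.0019, 0.0418]
[-0.0011, 0.047]
[-0.0, 0.0522]
[0.0012, 0.0573]
[0.0027, 0.0623]
[0.0044, 0.0673]
[0.0063, 0.0722]
[0.0084, 0.077]
[0.0107, 0.0817]
[0.0133, 0.0863]
[0.016, 0.0908]
```

Request:
drive_tool(
  motion=[
    [[-0.001,0.0052,0,0,0,-1.8],[-0.0018,0.0104,0,0,0,-3.6],[-0.0024,0.0156,0,0,0,-5.5],[-0.0028,0.0208,0,0,0,-7.3],[-0.0029,0.0261,0,0,0,-9.1],[-0.0028,0.0313,0,0,0,-11],[-0.0024,0.0366,0,0,0,-12.8],[-0.0019,0.0418,0,0,0,-14.6],[-0.0011,0.047,0,0,0,-16.5],[0,0.0522,0,0,0,-18.3],[0.0012,0.0573,0,0,0,-20],[0.0027,0.0623,0,0,0,-22],[0.0044,0.0673,0,0,0,-23.8],[0.0063,0.0722,0,0,0,-25.6],[0.0084,0.077,0,0,0,-27.5],[0.0107,0.0817,0,0,0,-29.3],[0.0133,0.0863,0,0,0,-31],[0.016,0.0908,0,0,0,-33],[0.016,0.0908,0,0,0,-33],[0.016,0.0908,0,0,0,-33]],
  ],
)

```text
clock: 25.15
tool_pos: [0.4437, 0.0176, 0.082]
tcp_rot: [-3.129, 0.274, -0.003]
contact_force: [-3.6, -0.3, 7.4]
gripper_width: 0.0217
```

Request:
drive_tool(
  motion=[
    [[0,0,0,0,0,0],[0,0,0,0,0,0],[0,0,0,0,0,0],[0,0,0,0,0,0]],
  ],
  grip=0.042,
)

```text
clock: 25.48
tool_pos: [0.4432, 0.0178, 0.0797]
tcp_rot: [-3.13, 0.274, 0.0]
contact_force: [-0.3, 0.5, -1.2]
gripper_width: 0.0421
```

Request:
drive_tool(
  motion=[
    [[0,0,-0.03,0,0,0],[0,0,-0.07,0,0,0],[0,0,-0.1,0,0,0],[0,0,-0.12,0,0,0],[0,0,-0.12,0,0,0],[0,0,-0.12,0,0,0]],
  ],
)

```text
clock: 25.98
tool_pos: [0.4439, 0.0178, 0.201]
tcp_rot: [-3.129, 0.274, -0.004]
contact_force: [0.0, 0.0, -0.3]
gripper_width: 0.0418
```

Run:
```python
from h import *
o=manip.get_obs();print(o["tool_pos"],o["tcp_rot"])
import pickle
f=cam("wrist");crop(f,0,0,512,384,1.5,"pics/w11.png");pickle.dump(f,open("w11.pkl","wb"))
```

```text
[0.44388436 0.01775725 0.20097224] [-3.12947615  0.2736521  -0.0041693 ]
```

View pics/w11.png

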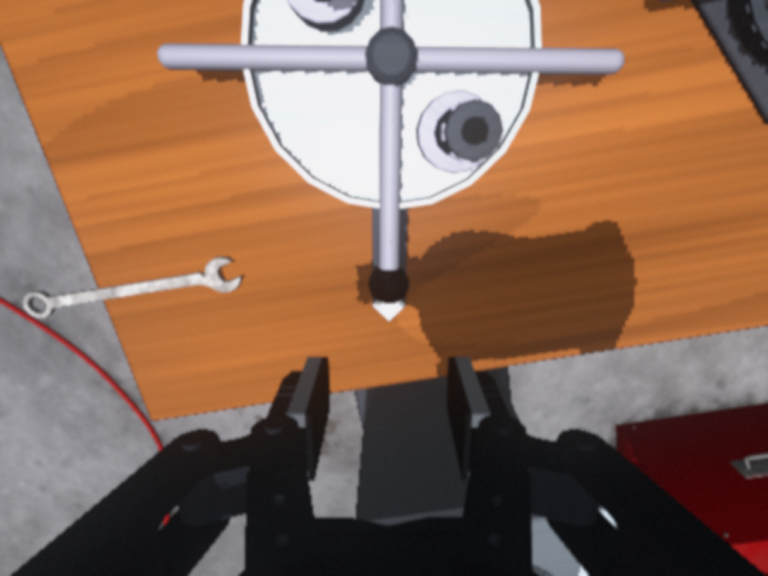

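Run:
```python
from h import *
import pickle
f=pickle.load(open("w11.pkl","rb"))
W=lambda u,v,z:px2w(f,(u+.5)/1.5-.5,(v+.5)/1.5-.5,z)[:2]
A=lambda d:np.degrees(np.arctan2(d[1],d[0]))%360
a,c,e=W(388,284,.092),W(161,55,.092),W(622,61,.092)
h=(c+e)/2
print("ball",a,"perp",A(c-e)+90,"hub",h)
p=W(389,320,.07)
for h in(h,np.array([.561,-.0035])):
  s=W(474,129,.154)-h;print("ptr",A(p-h),"ball",A(a-h),"small",A(s),np.hypot(*s))
g=cam("side");d=crop(g,180,140,170,130,4,"pics/final.png")
```

```text
ball [0.44316456 0.0185251 ] perp 169.37733685895438 hub [ 0.5615098  -0.00427364]
ptr 169.5455043877422 ball 169.09577974548375 small 212.7061768440443 0.047839037514982384
ptr 169.79734223920786 ball 169.41277930933887 small 213.81587032066898 0.04783705956243755
```

View pics/final.png

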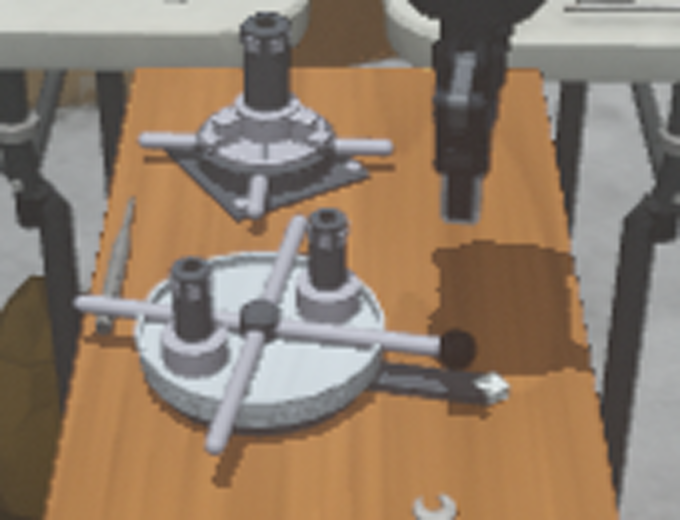

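The final view shows the big holder upright in the closed chuck at (266,90). Both small holders stand in bays at (192,315) and (327,265), the ball is in line with the pointer, and the rest of the wooden top is clear. Handing in.

```bash
python3 -c "
from station import manip
print(manip.close_job())"
```

```text
the job is handed in; nothing more can be done
None
```

The job is handed in, at about 26 s of the 210 s allowed, and my last checks agreed with what was asked. The hand-in itself gives no verdict.

- **Large holder:** I turned the carousel about 38° clockwise by its ball, so the large holder's bay was within about 0.5° of the pointer. I then stood the holder in the middle of the chuck. I turned the sleeve about 37–38° by its bar until it stalled at about 12 N, 80 mm from the axis. The pictures show all three jaws against the foot and the holder upright.
- **Small holder:** Only one was on the wooden top. I stood it upright in the bay the large holder had left. It measures about 48 mm from the axis and within about 2° of the bay's middle; the resident stayed on the carousel.
- **Parking:** I turned the carousel back about 45°. The ball spoke is at 169.1–169.4° and the pointer at 169.5–169.8°, which is in line to within measuring error.
- **Other:** I never touched the wrench or the punch. I saw no grip slip and no knocked holder. The first grip on the sleeve bar was about 8 mm too high, so I redid it lower before turning.
- **Pictures:** I viewed 16, two over the budget.

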